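Start a running-water slide wash

TASK

Start the slide wash: the red valve wheel is shut, so open it by exactly one full turn, gently pushing its upright black handle round anticlockwise (seen from above) with the fingertips until it is back where it began. Then press down the green key on top of the bench timer to start it. Only push and press: grip nothing, force nothing, and leave the glassware, bottles and slide rack where they stand.

Things in the scene. Friction and masses are not known exactly. Their poses are not given: they have to be found in the camera images.
- hub (a point): centre of the red three-spoked hand wheel of the gate valve, on its upright axis, 199 mm above the deck (half-way up the rim). The rim is a 15 mm bar on a circle of 66 mm radius (147 mm across), its top 206.5 mm above the deck. A 14 mm screw stem stands up through the hub to 227 mm above the deck and rises 5 mm per turn of opening
- wash_station: the fixed steel station that carries the valve: origin on the deck under the wheel's axis; its pipe runs along its y, from a riser at y = -170 mm to a lidded steel wash tank from y = 180 to 430 mm, 200 mm deep, 154 mm high, with a lid handle to 181 mm. It stands differently each time
- handle (a point): middle of the upright black handle that stands on the wheel's rim at the end of one spoke, 66 mm from the wheel's axis, 244 mm above the deck. The handle is a fixed round grip, 25 mm thick, upright, its black part from 213 to 275 mm above the deck; it starts in any direction from the axis
- wheel (a joint): turn of the valve wheel in rad: 0 is shut (a hard stop, where it starts), growing as it is pushed anticlockwise seen from above (the opening direction); one full turn is 6.283. Stiff, about 0.32 N m (5 N at the handle), and it stays where it is left; it can open four turns
- start_key_top (a point): centre of the top face of the round green start key, 34 mm across, on top of the white and blue bench timer (105 mm wide, 58 mm high, held fast to the deck); the key's face is up and it is pressed straight down
- start_key (a joint): travel of the start key in m: 0 is up, 0.005 is fully down; sprung, 4.5 N holds it fully down, and it comes up again by itself
- timer: white and blue bench timer with a sloping blank display, 105 mm wide (y), about 85 mm deep, 58 mm high plus the key; origin on the deck 12 mm in front (-x) of the key's axis; its display faces its -x; held fast to the deck
- dish_clear: clear square glass staining dish, 85 mm square, 75 mm high, open on top; origin at the centre of its underside; loose, leave alone
- dish_amber: amber square glass staining dish, 85 mm square, 75 mm high, open on top; origin at the centre of its underside; loose, leave alone
- wash_bottle_blue: white wash bottle with a blue band and a bent spout pointing along its -x, 68 mm across, 199 mm high; origin at the centre of its underside; loose, leave alone
- wash_bottle_red: white wash bottle with a red band and a bent spout pointing along its -x, 68 mm across, 199 mm high; origin at the centre of its underside; loose, leave alone
- reagent_bottle: amber glass bottle with a black cap, 60 mm across, 130 mm high; origin at the centre of its underside; loose, leave alone
- slide_rack: small steel rack of glass slides with a wire bail, 72 x 36 mm, 84 mm high; origin at the centre of its underside; loose, leave alone
- jar: clear glass jar with a white lid, 64 mm across, 75 mm high; origin at the centre of its underside; loose, leave alone
Not all that is in view belongs to the job. Leave any purple look-alike of the timer alone.

How it is judged:
On the way, in this order (a step that is already met when the one before it is completed fails the run):
1. the valve is opened through half a turn by pushing (value of joint wheel between 3 and 4.2 rad and contact force between the fingers and wheel above 0.5 N).
2. the valve wheel stands at one full turn (within 0.15 rad), at rest (value of joint wheel between 6.133 and 6.433 rad and velocity of joint wheel below 0.05 rad/s), for 0.3 s.
3. the timer's start key is pressed down (3.5 mm or more) (value of joint start_key above 0.0035 m), for 0.05 s.
At the end, for the whole second after the job is handed in: The valve wheel stands at rest one full turn open (6.283 rad, within 0.15 rad, so the handle is back within about 10 mm of where it began), the start key has been pressed and is up again, and the loose things are within 30 mm of their starting places (all of step 2 and velocity of joint wheel above -0.05 rad/s and value of joint start_key below 0.0015 m and distance of each of dish_clear, dish_amber, wash_bottle_blue, wash_bottle_red, reagent_bottle, slide_rack, jar from where it was at the start of the episode below 0.03 m); the robot touches nothing.
It fails at once if the valve is opened far past one turn (0.6 rad or more too far) (value of joint wheel above 6.88 rad).
It fails at once if the wheel is pinched or forced (over 35 N from the fingers) (contact force between the fingers and wheel above 35 N).
It fails at once if the timer is hit hard (over 40 N) (contact force between anything else and timer above 40 N).
It fails at once if a loose thing is lifted, carried or knocked more than 30 mm away (distance of any of dish_clear, dish_amber, wash_bottle_blue, wash_bottle_red, reagent_bottle, slide_rack, jar from where it was at the start of the episode above 0.03 m).
It also fails if it takes over 67 s, if anything falls off the work surface, if the arm or the gripper's body presses on something with over 40 N, if the wrist force passes 120 N, or if a joint passes its speed limit or range.

ROBOT

A 7-joint arm with a two-finger parallel gripper is mounted at the origin on the work surface. World frame = base frame: x ahead of the robot, y to its left, z up, the work surface at z = 0. Lengths are in m, angles in rad, forces in N, time in s.
With the tool pointing down it reaches from about 0.425 to 0.925 m from the base axis. Payload 6.8 kg.
Tool frame: the origin (TCP) lies at the very end of the fingers, on their centre line; the grasp point (between the pads) lies 19 mm behind it; z points along the fingers, y is the direction in which the jaws open and shut (so a half turn about z gives the same grasp; the last joint's range is limited). The gripper opens to 85 mm and grips with 20 to 120 N. Pads are 22 mm wide; open, the fingers measure 114 mm over their backs; the gripper's body (76 mm by 85 mm) begins 54 mm behind the grasp point. The pads swing forward as they close: fully open they stand 13 mm farther back than shut.
Start: joints at [1.043, 0.477, 0.022, 1.555, -0.011, 1.109, -0.083], TCP at [0.275, -0.616, 0.231] pointing down, gripper open.
Joint ranges: [-2.96, 2.96], [-0.34, 2.1], [-1.41, 1.46], [0.24, 2.44], [-1.37, 4.51], [0.17, 1.92], [-2.96, 2.96]. Speed limits (rad/s): [2.39, 2.39, 3.14, 3.14, 3.14, 3.14, 3.14].

INTERFACE

Orientations are given as a unit quaternion [w, x, y, z].
In Python, from station import bot gives the robot as it stands.
- The arm moves only by the tool move_arm, never from a script. Its argument "commands" is text: rows parted by semicolons, each of 7 numbers parted by spaces: the opening, from 0 (shut) to 1 (fully open), then the shift along the tool's x, y, z in cm, then the turn, a rotation vector about the tool's x, y, z in degrees. In form: gripper tx ty tz rx ry rz; .... A call has 1 to 12 rows; each row shifts and turns the commanded pose from where the row before left it, along the tool's axes as they then stand; what a row does not reach is not made up. A row lasts 1/12 s, in which the tool goes at most 41.7 mm and 7.16 degrees, less where a joint would pass 70% of its speed; a pose out of reach is approached as far as the arm can. A call with a gripper value outside its range is refused whole. The fingers move at their own pace and stop on an object; "force" is the grip in N (left out, the last holds). Time passes only in rows, so rows that do not move let the fingers close. It gives the time, the measured TCP pose, the force and the opening at its end, in the units of the state.
- bot.get_obs(): the state, without advancing time (a new reading comes with each control period).
- bot.read_camera(name): name is "side" or "top" or "wrist"; returns a dict with "img" (384x512x3 uint8, red, green, blue), "K" (3x3 intrinsics, pixels), "rvec" (rotation vector, rad) and "tvec" (3), from world to camera coordinates, as OpenCV has them; the wrist camera has in their place "hand_eye" (4x4, takes a point from camera to tool coordinates, whose origin is the TCP and whose axes are the flange's). Camera axes: x right, y down, z forward; pixel columns grow to the right and rows downward; lengths in m; the calibration is good to about 2 mm. The wrist camera is an equidistant fisheye: a pixel r from the principal point sees the ray r / f radians off the axis. A picture is of the moment at which its call begins: read the wrist's pose just before it. There is no depth.
- bot.hand_in(): hands the job in, once; it reports no verdict.
The state is a dict: "t": time; "q": joint angles; "joint_vel": joint speeds; "joint_torque": joint torques, N m; "eef_pos": TCP position; "tool_rot": TCP orientation; "contact_force": force on the tool from outside, world axes, zero at the start; "torque": the same for the moment, N m; "gripper_width": opening from 0.0 (shut) to 1.0 (fully open).
Only numpy, scipy, OpenCV 4.12 (cv2) and the standard library are available. Lean on these libraries where they do the work, as an engineer would, in place of code of your own. Each camera call takes 0.05 s, during which the arm holds its last target. There are 200 camera calls.

## Working session

There is one attempt and no reset: what is moved stays moved. The work goes in short steps, Python scripts to look and compute and a tool call to move; the robot and the scene stay as the last step left them, time stands still between calls to the robot, and variables do not carry over. Pictures are saved under pics/ and viewed, about 8 in all and at most 12, crops included, and the job is handed in when it is done.

Besides the shell and the picture viewer there is one more tool, called after "Request:" by a JSON object that holds its "op" and its "data", one argument or row to a line. move_arm: Moves the arm, as the interface text tells. Its arguments: {"type":"object","properties":{"commands":{"type":"string"},"force":{"type":"number"}},"required":["commands"]}

```bash
mkdir -p pics; ls; python3 - <<'E'
from station import bot
import cv2,numpy as np
o=bot.get_obs();print({k:np.round(v,3) for k,v in o.items()})
for n in("top","side"):
    c=bot.read_camera(n);cv2.imwrite(f"pics/{n}0.png",cv2.resize(c["img"][:,:,::-1],(800,600),interpolation=cv2.INTER_CUBIC))
    cv2.imwrite(f"{n}0_raw.png",c["img"][:,:,::-1])
    np.savez(f"{n}.npz",**{k:v for k,v in c.items() if k!='img'});print(n,c['K'],c['rvec'],c['tvec'])
E
```

```text
pics
{'t': np.float64(0.0), 'q': array([ 1.043,  0.478,  0.022,  1.556, -0.012,  1.109, -0.083]), 'joint_vel': array([-0.   , -0.001,  0.   , -0.   ,  0.   , -0.001, -0.001]), 'joint_torque': array([-1.0000e-03, -5.9644e+01,  1.6080e+00, -2.8119e+01,  1.2000e-02,
        9.0000e-03, -0.0000e+00]), 'eef_pos': array([ 0.275, -0.616,  0.23 ]), 'tool_rot': array([-0.001,  0.978,  0.208, -0.   ]), 'contact_force': array([ 0.176,  0.605, -0.449]), 'torque': array([0.012, 0.006, 0.007]), 'gripper_width': np.float64(1.0)}
top [[416.13333259   0.         258.3853158 ]
 [  0.         416.13333259 192.20361571]
 [  0.           0.           1.        ]] [ 2.10183439 -2.13578068  0.20409371] [-0.18510242  0.57262343  1.2480586 ]
side [[434.25692583   0.         250.94505287]
 [  0.         434.25692583 194.88586312]
 [  0.           0.           1.        ]] [ 0.355638   -2.69954864  1.31795854] [0.4860872  0.31870054 0.8502566 ]
```

View pics/top0.png

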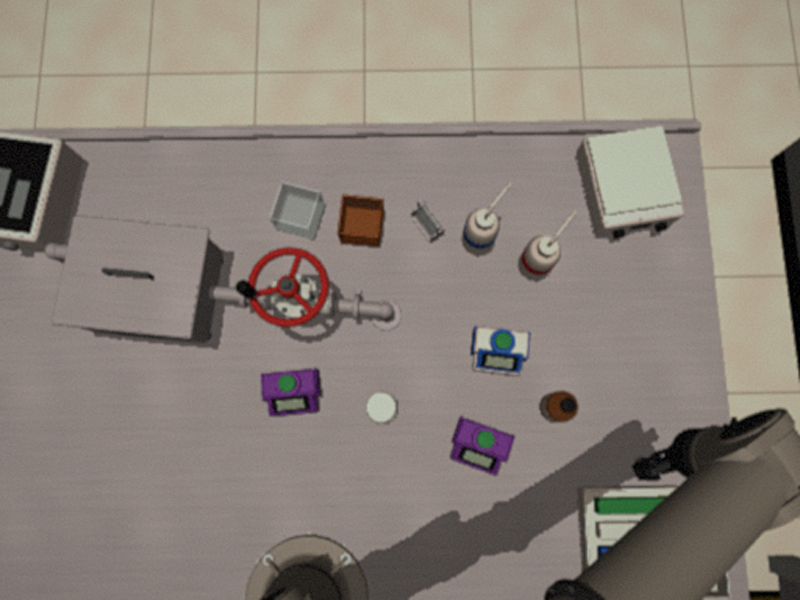

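View pics/side0.png

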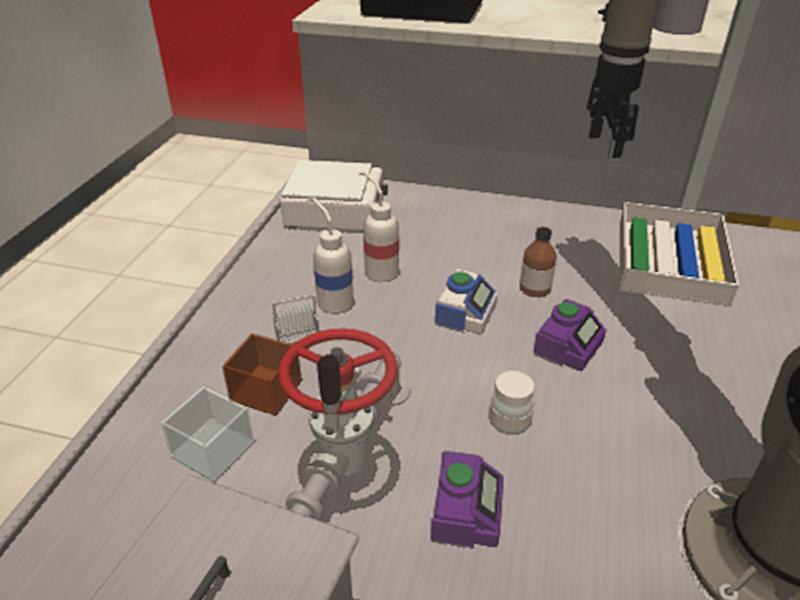

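Top view (800x600): the red wheel hub is at (289,286), and its black handle at (246,289) points towards the tank. Candidates for the green key are the white/blue timer at (503,341) and the purple look-alikes at (287,383) and (486,440). I choose (503,341) from the description. The side view agrees: white/blue timer key at (460,280), black handle at (329,380).

```bash
cat > h.py <<'E'
import numpy as np,cv2
C={n:dict(np.load(f"{n}.npz")) for n in("top","side")}
def ray(n,uv):
    c=C[n];R=cv2.Rodrigues(c['rvec'])[0];o=-R.T@c['tvec'].ravel()
    return o,R.T@np.linalg.inv(c['K'])@np.array([*uv,1.])
def plane(n,uv,z):
    o,d=ray(n,uv);return o+d*(z-o[2])/d[2]
def tri(a,b):
    (o1,d1),(o2,d2)=ray("top",a),ray("side",b)
    s=np.linalg.lstsq(np.c_[d1,-d2],o2-o1,rcond=None)[0]
    p,q=o1+s[0]*d1,o2+s[1]*d2;return (p+q)/2,np.linalg.norm(p-q)
def proj(n,P):
    c=C[n];return cv2.projectPoints(np.array(P,float).reshape(-1,3),c['rvec'],c['tvec'],c['K'],None)[0][:,0]
def masks(im):
    h=cv2.cvtColor(im,cv2.COLOR_BGR2HSV)
    return dict(red=((cv2.inRange(h,(0,170,70),(6,255,255)))|cv2.inRange(h,(174,170,70),(180,255,255))),
      green=cv2.inRange(h,(50,90,40),(80,255,255)),black=cv2.inRange(h,(0,0,0),(180,255,45)))
def blobs(m,mn=15):
    n,l,s,c=cv2.connectedComponentsWithStats(m);return [(s[i,4],c[i].round(1),s[i,:4]) for i in range(1,n) if s[i,4]>mn]
E
python3 - <<'E'
from h import *
for n in("top","side"):
    im=cv2.imread(f"{n}0_raw.png");m=masks(im)
    for k in m:
        print(n,k,[(int(a),c.tolist(),s.tolist()) for a,c,s in blobs(m[k]) if a<4000])
im=cv2.imread("top0_raw.png");m=masks(im)['red'];n,l,s,c=cv2.connectedComponentsWithStats(m)
for i in range(1,n):
    if s[i,4]>150:
        ct=max(cv2.findContours((l==i).astype(np.uint8),cv2.RETR_EXTERNAL,cv2.CHAIN_APPROX_NONE)[0],key=cv2.contourArea)
        P=np.array([plane("top",p[0],.199) for p in cv2.convexHull(ct)])[:,:2]
        print(s[i],cv2.minEnclosingCircle(P.astype(np.float32)), cv2.fitEllipse((P*1000).astype(np.float32)))
E
```

```text
top red [(674, [185.1, 184.1], [159, 159, 51, 50])]
top green [(81, [321.6, 217.6], [317, 213, 10, 10]), (79, [183.3, 244.9], [178, 240, 11, 11]), (84, [310.4, 280.7], [306, 276, 10, 10]), (366, [401.4, 322.9], [382, 318, 44, 11])]
top black [(1103, [13.9, 113.4], [0, 89, 33, 59]), (1301, [505.5, 143.4], [494, 90, 18, 146]), (18, [409.6, 144.5], [404, 143, 12, 4]), (37, [422.5, 144.4], [419, 142, 8, 6]), (34, [395.2, 148.9], [392, 147, 8, 6]), (87, [157.3, 185.1], [152, 180, 12, 11]), (16, [329.1, 232.6], [327, 229, 4, 8]), (22, [195.5, 256.9], [194, 253, 4, 9]), (24, [176.6, 257.6], [174, 254, 10, 10]), (74, [363.3, 259.1], [359, 255, 10, 9]), (2106, [427.9, 308.8], [349, 263, 149, 121]), (21, [296.0, 288.8], [294, 286, 7, 8]), (22, [315.1, 295.7], [313, 292, 5, 9]), (843, [196.5, 372.5], [168, 359, 53, 25]), (218, [499.2, 378.4], [480, 368, 32, 16])]
side red [(655, [197.6, 233.4], [178, 211, 75, 53]), (59, [228.1, 230.6], [217, 225, 26, 13]), (119, [232.4, 253.6], [217, 237, 32, 26])]
side green [(308, [409.2, 156.2], [404, 139, 11, 34]), (60, [294.6, 177.6], [290, 175, 11, 7]), (90, [363.1, 198.0], [357, 194, 13, 9]), (176, [293.8, 303.4], [286, 297, 16, 15])]
side black [(894, [269.9, 5.5], [231, 0, 77, 15]), (22, [386.5, 7.7], [383, 3, 7, 11]), (163, [398.6, 32.5], [384, 27, 31, 10]), (1324, [393.1, 64.0], [376, 35, 37, 66]), (29, [404.0, 158.0], [404, 144, 2, 28]), (48, [372.7, 211.6], [367, 200, 15, 24]), (133, [209.1, 245.5], [204, 228, 14, 31]), (272, [507.9, 254.7], [503, 234, 9, 44]), (319, [484.3, 350.4], [468, 315, 44, 60]), (26, [143.3, 364.8], [140, 360, 7, 10])]
[159 159  51  50 674] ((0.5702023506164551, 0.013458121567964554), 0.07118149846792221) ((570.525146484375, 13.389108657836914), (140.52284240722656, 141.44436645507812), 136.04705810546875)
```

```bash
python3 - <<'E'
from h import *
H=np.array([.5702,.0135])
p,e=tri((157.3,185.1),(210.5,243));print("handle",p,e,np.linalg.norm(p[:2]-H),np.degrees(np.arctan2(*(p[:2]-H)[::-1])))
p=plane("top",(157.3,185.1),.262);print(p,np.linalg.norm(p[:2]-H))
p,e=tri((321.6,217.6),(294.6,177.6));print("key",p,e, plane("top",(321.6,217.6),.065))
for a in[(381,407),(310,222),(362,222),(482,235),(560,407),(428,222)]:print(a,plane("top",np.array(a)*.64,.07))
print("riser",plane("top",np.array([385,310])*.64,.1),"tank lid handle",plane("top",np.array([128,273])*.64,.181))
print("tank edge",plane("top",np.array([210,228])*.64,.154),plane("top",np.array([192,338])*.64,.154))
E
```

```text
handle [0.55591243 0.0763573  0.24380853] 0.0010493147977401539 0.06446064329041515 102.80584251992427
[0.55247641 0.07194429 0.262     ] 0.06107258487991414
key [ 0.48293406 -0.38520389  0.07736724] 0.0010181735647683565 [ 0.48506852 -0.38706293  0.065     ]
(381, 407) [ 0.35871005 -0.14734556  0.07      ]
(310, 222) [ 0.73185931 -0.0065059   0.07      ]
(362, 222) [ 0.73008955 -0.11210373  0.07      ]
(482, 235) [ 0.69860634 -0.35450722  0.07      ]
(560, 407) [ 0.35328187 -0.49072417  0.07      ]
(428, 222) [ 0.72784471 -0.24604941  0.07      ]
riser [ 0.54238012 -0.15783821  0.1       ] tank lid handle [0.60395786 0.30813302 0.181     ]
tank edge [0.69571879 0.17024379 0.154     ] [0.48625451 0.19448075 0.154     ]
```

Request:
{"op": "move_arm", "data": {
  "commands": "0 0 0 -1.75 0 0 6;0 0 0 -1.75 0 0 6;0 0 0 -1.75 0 0 6;0 0 0 -1.75 0 0 6;0 1.35 -2.87 0 0 0 0;0 1.35 -2.87 0 0 0 0;0 1.35 -2.87 0 0 0 0;0 1.35 -2.87 0 0 0 0;0 1.35 -2.87 0 0 0 0;0 1.35 -2.87 0 0 0 0;0 1.35 -2.87 0 0 0 0;0 1.35 -2.87 0 0 0 0",
  "force": 20
}}

```text
t: 1.1
eef_pos: [0.3831, -0.385, 0.301]
tool_rot: [-0.0, 1.0, 0.0, -0.0]
contact_force: [0.3, 0.4, 0.1]
gripper_width: -0.002
```

Good: (0.383, −0.385). To (0.600, 0.072): 21.7, −45.7 over 16 rows.

Request:
{"op": "move_arm", "data": {
  "commands": "0 1.4 -2.9 0 0 0 0;0 1.4 -2.9 0 0 0 0;0 1.4 -2.9 0 0 0 0;0 1.4 -2.9 0 0 0 0;0 1.4 -2.9 0 0 0 0;0 1.4 -2.9 0 0 0 0;0 1.4 -2.9 0 0 0 0;0 1.4 -2.9 0 0 0 0;0 1.4 -2.9 0 0 0 0;0 1.4 -2.9 0 0 0 0;0 1.4 -2.9 0 0 0 0;0 1.4 -2.9 0 0 0 0"
}}

```text
t: 2.1
eef_pos: [0.5508, -0.0371, 0.301]
tool_rot: [0.0, 1.0, 0.0, -0.0]
contact_force: [0.7, -0.0, 0.9]
gripper_width: -0.004
```

Request:
{"op": "move_arm", "data": {
  "commands": "0 1.2 -2.7 0 0 0 0;0 1.2 -2.7 0 0 0 0;0 1.2 -2.7 0 0 0 0;0 1.2 -2.7 0 0 0 0;0 0 0 0 0 0 0;0 0 0 0 0 0 0"
}}

```text
t: 2.6
eef_pos: [0.5983, 0.0717, 0.3006]
tool_rot: [-0.0, 1.0, 0.002, -0.001]
contact_force: [0.7, -0.8, -0.3]
gripper_width: 0.004
```

```bash
python3 - <<'E'
from station import bot
from h import *
o=bot.get_obs();print(o['q'].round(2),o['eef_pos'])
c=bot.read_camera("wrist");cv2.imwrite("pics/w1.png",c["img"][:,:,::-1]);print(c["K"],c["hand_eye"])
np.savez("wrist.npz",K=c['K'],he=c['hand_eye'])
E
```

```text
[ 0.02  0.32 -0.31  1.63  0.1   1.2  -1.88] [0.59834321 0.07170318 0.3005791 ]
[[297.31863964   0.         254.32029212]
 [  0.         297.31863964 195.19642174]
 [  0.           0.           1.        ]] [[-5.87277298e-04 -9.46331947e-01 -3.23195763e-01  8.29827899e-02]
 [ 9.99999445e-01 -8.38390253e-04  6.37751271e-04  3.62966409e-04]
 [-8.74488579e-04 -3.23195209e-01  9.46331914e-01 -1.43163954e-01]
 [ 0.00000000e+00  0.00000000e+00  0.00000000e+00  1.00000000e+00]]
```

View pics/w1.png

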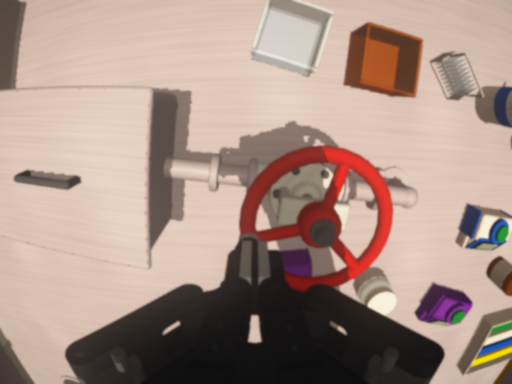

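Wrist view: hub at (320,227). The handle's spoke points left and ends at about (252,238), where the fingers at (250,270) hide the handle. That matches the estimate. The fingers stand about 19 mm clear on the pushing side. Next: descend to z≈0.240 and compute the arc steps.

Request:
{"op": "move_arm", "data": {
  "commands": "0 0 0 1 0 0 0;0 0 0 1 0 0 0;0 0 0 1 0 0 0;0 0 0 1 0 0 0;0 0 0 1 0 0 0;0 0 0 1 0 0 0;0 0 0 0 0 0 0"
}}

```text
t: 3.23
eef_pos: [0.5971, 0.069, 0.2385]
tool_rot: [0.0, 1.0, 0.0, -0.002]
contact_force: [-0.1, 1.0, -0.1]
gripper_width: -0.001
```

```bash
cat > arc.py <<'E'
# arc.py startx starty(measured) endphi n : rows along the circle
import sys,numpy as np
x,y,e,n=map(float,sys.argv[1:]);n=int(n)
H=np.array([.5702,.0135]);v=np.array([x,y])-H
a=np.degrees(np.arctan2(v[1],v[0]))%360; 
while a>e: a-=360
while e-a>360-20: a+=360
ph=np.radians(np.linspace(a,e,n+1)[1:])
P=np.vstack([[x,y],H+.066*np.c_[np.cos(ph),np.sin(ph)]])
w=np.round((P[1:]-P[0])*100,2);d=np.diff(np.vstack([[0,0],w]),axis=0)
print(round(a,1),';'.join(f"0 {p:.2f} {-q:.2f} 0 0 0 0" for p,q in d))
E
for s in "64.5 106 12" "106 166 12" "166 226 12" "226 286 12" "286 346 12" "346 406 12";do set -- $s; python3 - $1 <<'E' > /tmp/p
import sys,math
a=math.radians(float(sys.argv[1]));r=.0646 if sys.argv[1]=="64.5" else .066
print(.5702+r*math.cos(a),.0135+r*math.sin(a))
E
python3 arc.py $(cat /tmp/p) $2 $3;done
```

```text
64.5 0 -0.30 -0.29 0 0 0 0;0 -0.38 -0.14 0 0 0 0;0 -0.38 -0.11 0 0 0 0;0 -0.39 -0.09 0 0 0 0;0 -0.39 -0.07 0 0 0 0;0 -0.39 -0.05 0 0 0 0;0 -0.40 -0.02 0 0 0 0;0 -0.40 0.01 0 0 0 0;0 -0.40 0.02 0 0 0 0;0 -0.39 0.05 0 0 0 0;0 -0.39 0.08 0 0 0 0;0 -0.39 0.10 0 0 0 0
106.0 0 -0.55 0.18 0 0 0 0;0 -0.52 0.23 0 0 0 0;0 -0.51 0.28 0 0 0 0;0 -0.48 0.31 0 0 0 0;0 -0.45 0.36 0 0 0 0;0 -0.42 0.40 0 0 0 0;0 -0.38 0.43 0 0 0 0;0 -0.34 0.46 0 0 0 0;0 -0.30 0.49 0 0 0 0;0 -0.26 0.52 0 0 0 0;0 -0.21 0.54 0 0 0 0;0 -0.16 0.55 0 0 0 0
166.0 0 -0.11 0.56 0 0 0 0;0 -0.07 0.58 0 0 0 0;0 -0.02 0.57 0 0 0 0;0 0.04 0.58 0 0 0 0;0 0.09 0.57 0 0 0 0;0 0.13 0.56 0 0 0 0;0 0.18 0.54 0 0 0 0;0 0.23 0.53 0 0 0 0;0 0.28 0.51 0 0 0 0;0 0.31 0.48 0 0 0 0;0 0.36 0.45 0 0 0 0;0 0.40 0.41 0 0 0 0
226.0 0 0.43 0.38 0 0 0 0;0 0.46 0.34 0 0 0 0;0 0.50 0.30 0 0 0 0;0 0.51 0.26 0 0 0 0;0 0.54 0.21 0 0 0 0;0 0.55 0.17 0 0 0 0;0 0.56 0.11 0 0 0 0;0 0.57 0.07 0 0 0 0;0 0.58 0.01 0 0 0 0;0 0.57 -0.03 0 0 0 0;0 0.57 -0.09 0 0 0 0;0 0.56 -0.13 0 0 0 0
286.0 0 0.55 -0.18 0 0 0 0;0 0.52 -0.23 0 0 0 0;0 0.51 -0.28 0 0 0 0;0 0.48 -0.31 0 0 0 0;0 0.45 -0.36 0 0 0 0;0 0.42 -0.40 0 0 0 0;0 0.38 -0.43 0 0 0 0;0 0.34 -0.46 0 0 0 0;0 0.30 -0.49 0 0 0 0;0 0.26 -0.52 0 0 0 0;0 0.21 -0.54 0 0 0 0;0 0.16 -0.55 0 0 0 0
346.0 0 0.11 -0.56 0 0 0 0;0 0.07 -0.58 0 0 0 0;0 0.02 -0.57 0 0 0 0;0 -0.04 -0.58 0 0 0 0;0 -0.09 -0.57 0 0 0 0;0 -0.13 -0.56 0 0 0 0;0 -0.18 -0.54 0 0 0 0;0 -0.23 -0.53 0 0 0 0;0 -0.28 -0.51 0 0 0 0;0 -0.31 -0.48 0 0 0 0;0 -0.36 -0.45 0 0 0 0;0 -0.40 -0.41 0 0 0 0
```

Request:
{"op": "move_arm", "data": {
  "commands": "0 -0.3 -0.5 0 0 0 0;0 -0.38 -0.14 0 0 0 0;0 -0.38 -0.11 0 0 0 0;0 -0.39 -0.09 0 0 0 0;0 -0.39 -0.07 0 0 0 0;0 -0.39 -0.05 0 0 0 0;0 -0.40 -0.02 0 0 0 0;0 -0.40 0.01 0 0 0 0;0 -0.40 0.02 0 0 0 0;0 -0.39 0.05 0 0 0 0;0 -0.39 0.08 0 0 0 0;0 -0.39 0.10 0 0 0 0"
}}

```text
t: 4.23
eef_pos: [0.5551, 0.0739, 0.2421]
tool_rot: [0.001, 1.0, -0.001, 0.003]
contact_force: [10.3, -5.9, -2.8]
gripper_width: 0.001
```

```bash
python3 - <<'E'
from station import bot
from h import *
o=bot.get_obs();print(o['eef_pos'],o['contact_force'])
for n in("top","side"):
    c=bot.read_camera(n);im=c["img"][:,:,::-1]
    q=proj(n,[.57,.0135,.22])[0].astype(int);s=im[max(0,q[1]-60):q[1]+60,q[0]-60:q[0]+60]
    cv2.imwrite(f"{n}1.png",cv2.resize(s,(400,400),interpolation=cv2.INTER_CUBIC))
cv2.imwrite("pics/a1.png",np.hstack([cv2.imread("top1.png"),cv2.imread("side1.png")]))
E
```

```text
[0.55513386 0.07388526 0.24206465] [10.30688775 -5.89495751 -2.78628156]
```

View pics/a1.png

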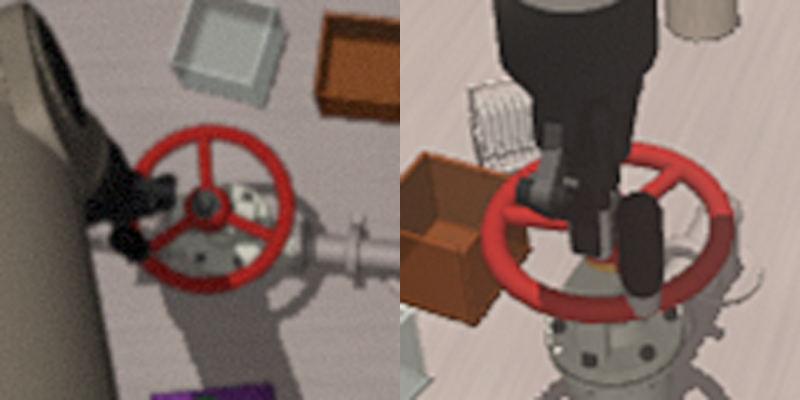

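Crops: in the top view the handle (128,243) has moved on anticlockwise with the fingers behind it. In the side view the handle at (640,245) touches the fingers at (595,225). It works, so I continue with a slight outward correction.

Request:
{"op": "move_arm", "data": {
  "commands": "0 -0.50 0.1 0 0 0 0;0 -0.52 0.15 0 0 0 0;0 -0.51 0.25 0 0 0 0;0 -0.48 0.31 0 0 0 0;0 -0.45 0.36 0 0 0 0;0 -0.42 0.40 0 0 0 0;0 -0.38 0.43 0 0 0 0;0 -0.34 0.46 0 0 0 0;0 -0.30 0.49 0 0 0 0;0 -0.26 0.52 0 0 0 0;0 -0.21 0.54 0 0 0 0;0 -0.16 0.55 0 0 0 0"
}}

```text
t: 5.33
eef_pos: [0.5098, 0.0333, 0.2433]
tool_rot: [-0.002, 1.0, 0.001, 0.004]
contact_force: [3.9, 6.6, 1.9]
gripper_width: 0.004
```

Request:
{"op": "move_arm", "data": {
  "commands": "0 -0.15 0.56 0.1 0 0 0;0 -0.1 0.58 0.1 0 0 0;0 -0.02 0.57 0 0 0 0;0 0.04 0.58 0 0 0 0;0 0.09 0.57 0 0 0 0;0 0.13 0.56 0 0 0 0;0 0.18 0.54 0 0 0 0;0 0.23 0.53 0 0 0 0;0 0.28 0.51 0 0 0 0;0 0.31 0.48 0 0 0 0;0 0.36 0.45 0 0 0 0;0 0.40 0.41 0 0 0 0"
}}

```text
t: 6.33
eef_pos: [0.5246, -0.0286, 0.2398]
tool_rot: [-0.002, 1.0, 0.002, -0.0]
contact_force: [-2.7, 7.4, 0.6]
gripper_width: 0.002
```

Request:
{"op": "move_arm", "data": {
  "commands": "0 0.35 0.45 0 0 0 0;0 0.4 0.40 0 0 0 0;0 0.50 0.35 0 0 0 0;0 0.51 0.26 0 0 0 0;0 0.54 0.21 0 0 0 0;0 0.55 0.17 0 0 0 0;0 0.56 0.11 0 0 0 0;0 0.57 0.07 0 0 0 0;0 0.58 0.01 0 0 0 0;0 0.57 -0.03 0 0 0 0;0 0.57 -0.09 0 0 0 0;0 0.56 -0.13 0 0 0 0"
}}

```text
t: 7.33
eef_pos: [0.5838, -0.0472, 0.2382]
tool_rot: [-0.001, 1.0, 0.002, -0.004]
contact_force: [-11.1, 8.2, 2.4]
gripper_width: -0.002
```

Request:
{"op": "move_arm", "data": {
  "commands": "0 0.55 -0.10 0 0 0 0;0 0.52 -0.18 0 0 0 0;0 0.51 -0.25 0 0 0 0;0 0.50 -0.31 0 0 0 0;0 0.47 -0.36 0 0 0 0;0 0.44 -0.40 0 0 0 0;0 0.40 -0.43 0 0 0 0;0 0.34 -0.46 0 0 0 0;0 0.30 -0.49 0 0 0 0;0 0.26 -0.52 0 0 0 0;0 0.21 -0.54 0 0 0 0;0 0.16 -0.55 0 0 0 0"
}}

```text
t: 8.33
eef_pos: [0.6316, -0.007, 0.2383]
tool_rot: [0.002, 1.0, -0.001, -0.003]
contact_force: [-4.1, -5.3, -0.9]
gripper_width: -0.0
```

```bash
cat > look.py <<'E'
from station import bot
from h import *
import sys
o=bot.get_obs();p=o['eef_pos'];print(p.round(4),o['contact_force'].round(1),np.degrees(np.arctan2(p[1]-.0135,p[0]-.5702)))
r=[]
for n in("top","side"):
    im=bot.read_camera(n)["img"][:,:,::-1];cv2.imwrite(f"{n}_raw.png",im)
    q=proj(n,[.57,.0135,.22])[0].astype(int);o_=np.maximum(q-60,0);s=im[o_[1]:q[1]+60,o_[0]:q[0]+60]
    print(n,"crop origin",o_,"scale 3.333");r.append(cv2.resize(s,(400,400),interpolation=cv2.INTER_CUBIC))
cv2.imwrite(sys.argv[1],np.hstack(r))
E
python3 look.py pics/a2.png
```

```text
[ 0.6316 -0.007   0.2383] [-4.1 -5.3 -0.9] -18.440584193873214
top crop origin [122 121] scale 3.333
side crop origin [154 168] scale 3.333
```

View pics/a2.png

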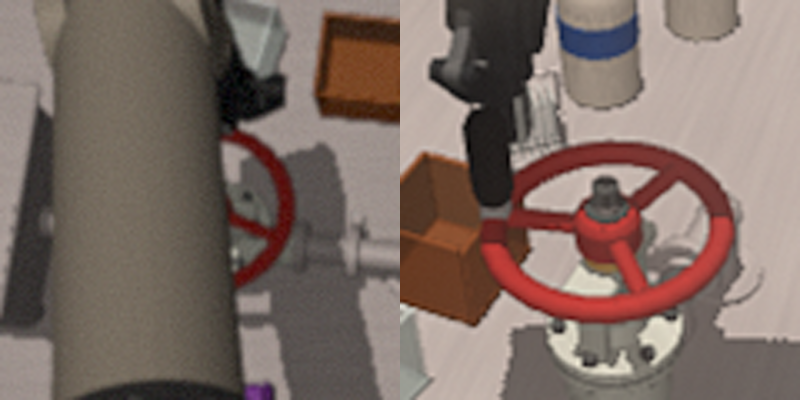

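Side crop: the black handle is at (490,160), at the end of the left spoke. The fingers are behind it, out of sight. I compute its angle.

```bash
python3 - <<'E'
from h import *
H=np.array([.5702,.0135])
for z,uv in((.244,(181,216)),(.213,(154+95/3.333,168+208/3.333)),(.244,(210.5,243))):
    p=plane("side",uv,z)[:2]-H;print(uv,np.linalg.norm(p),np.degrees(np.arctan2(p[1],p[0])))
E
```

```text
(181, 216) 0.06294666983328605 8.398675398650045
(182.5028502850285, 230.4062406240624) 0.062028908081509265 13.8731753648871
(210.5, 243) 0.0648281969842093 103.30346799780718
```

Request:
{"op": "move_arm", "data": {
  "commands": "0 0.2 -0.56 0 0 0 0;0 0.15 -0.58 0 0 0 0;0 0.05 -0.57 0 0 0 0;0 -0.04 -0.58 0 0 0 0;0 -0.09 -0.57 0 0 0 0;0 -0.13 -0.56 0 0 0 0;0 -0.18 -0.54 0 0 0 0;0 -0.23 -0.53 0 0 0 0;0 -0.28 -0.51 0 0 0 0;0 -0.31 -0.48 0 0 0 0;0 -0.36 -0.45 0 0 0 0;0 -0.40 -0.41 0 0 0 0"
}}

```text
t: 9.43
eef_pos: [0.6188, 0.0565, 0.2397]
tool_rot: [0.001, 1.0, -0.001, 0.001]
contact_force: [2.8, -7.5, -1.1]
gripper_width: -0.004
```

```bash
python3 look.py pics/a3.png; python3 arc.py .6160 .0610 74 10
```

```text
[0.6188 0.0565 0.2397] [ 2.8 -7.5 -1.1] 41.51097764935539
top crop origin [122 121] scale 3.333
side crop origin [154 168] scale 3.333
46.0 0 -0.24 -0.22 0 0 0 0;0 -0.24 -0.20 0 0 0 0;0 -0.26 -0.20 0 0 0 0;0 -0.27 -0.18 0 0 0 0;0 -0.27 -0.17 0 0 0 0;0 -0.28 -0.15 0 0 0 0;0 -0.29 -0.14 0 0 0 0;0 -0.30 -0.13 0 0 0 0;0 -0.30 -0.11 0 0 0 0;0 -0.31 -0.09 0 0 0 0
```

View pics/a3.png

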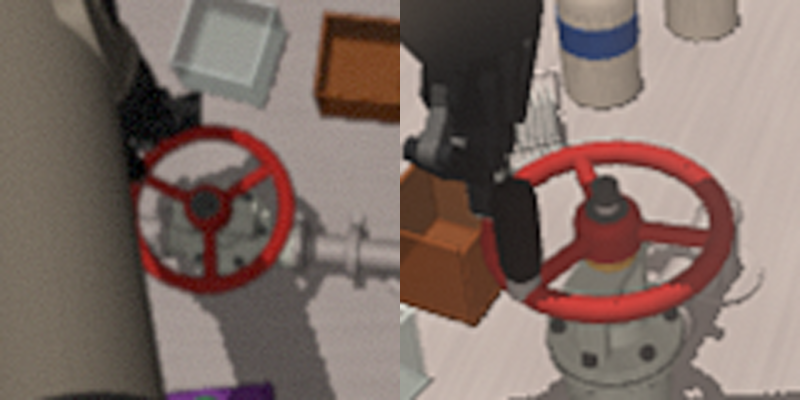

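Side crop: the handle is at (517,230), about 70° by the side ray, with the fingers behind it. I advance another 28° and measure again.

Request:
{"op": "move_arm", "data": {
  "commands": "0 -0.24 -0.22 0 0 0 0;0 -0.24 -0.20 0 0 0 0;0 -0.26 -0.20 0 0 0 0;0 -0.27 -0.18 0 0 0 0;0 -0.27 -0.17 0 0 0 0;0 -0.28 -0.15 0 0 0 0;0 -0.29 -0.14 0 0 0 0;0 -0.30 -0.13 0 0 0 0;0 -0.30 -0.11 0 0 0 0;0 -0.31 -0.09 0 0 0 0;0 0 0 0 0 0 0"
}}

```text
t: 10.45
eef_pos: [0.5912, 0.0745, 0.2401]
tool_rot: [0.0, 1.0, -0.0, 0.002]
contact_force: [3.2, -1.8, 0.4]
gripper_width: -0.0
```

```bash
python3 look.py pics/a4.png; python3 - <<'E'
from h import *
H=np.array([.5702,.0135])
# colour masks, part of the side image round the handle
for f in("side0_raw.png","side_raw.png"):
    m=masks(cv2.imread(f))['black'];b=[(int(a),c.tolist(),s.tolist()) for a,c,s in blobs(m) if 150<c[0]<270 and 150<c[1]<300];print(f,b)
# spoke directions from the top image: red pixels at 25..50 mm radius
for f in("top0_raw.png","top_raw.png"):
    m=masks(cv2.imread(f))['red'];v,u=np.nonzero(m)
    P=np.array([plane("top",(a,b),.199)[:2] for a,b in zip(u,v)])-H;r=np.hypot(*P.T);a=np.degrees(np.arctan2(P[:,1],P[:,0]))%360
    k=(r>.022)&(r<.054);h=np.histogram(a[k],36,(0,360))[0];print(f,h)
    aa=a[k]
    for c0 in range(0,360,10):
        if h[c0//10]>=4 and h[c0//10]==max(h[(c0//10+j)%36] for j in(-1,0,1)):
            d=(aa-c0-5+180)%360-180;d=d[abs(d)<20];print(c0+5+d.mean().round(1),len(d))
E
```

```text
[0.5912 0.0745 0.2401] [ 3.2 -1.8  0.4] 70.99045878858351
top crop origin [122 121] scale 3.333
side crop origin [154 168] scale 3.333
side0_raw.png [(133, [209.1, 245.5], [204, 228, 14, 31])]
side_raw.png [(1417, [187.9, 202.2], [162, 161, 47, 81]), (361, [203.5, 241.6], [197, 227, 14, 31])]
top0_raw.png [ 0  0  0  0  0  0  0  0  0  8 21  0  0  0  0  0  0  0  0  0  0  5 24  2
  0  0  0  0  0  0  0  0  0  8 19  0]
102.3 29
223.6 31
342.1 27
top_raw.png [ 0  0  0  0  0  0  0  0 11 17  0  0  0  0  0  0  0  0  0  0  6 25  1  0
  0  0  0  0  0  0  0  0  8 18  0  0]
91.2 28
213.6 32
331.6 26
```

View pics/a4.png

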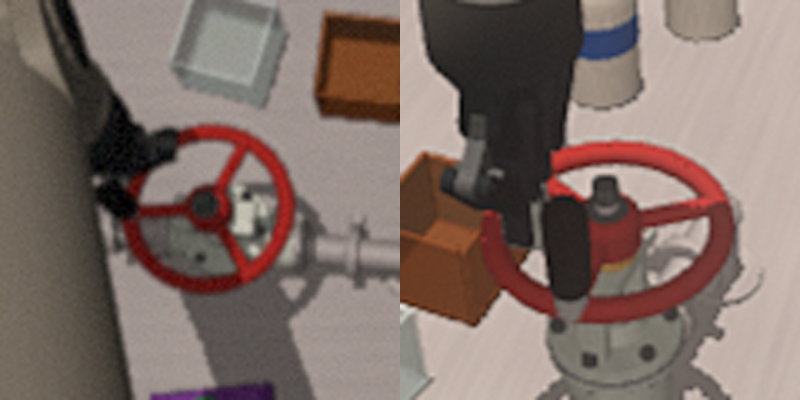

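Crops: in the top view the three spokes are visible, with the handle spoke pointing left to (120,195). Spoke angles put the wheel 10.5° short, with the finger's flat face on the handle. So I push about 12 mm more in −x.

Request:
{"op": "move_arm", "data": {
  "commands": "0 -0.15 -0.04 0 0 0 0;0 -0.15 -0.04 0 0 0 0;0 -0.15 -0.03 0 0 0 0;0 -0.15 -0.03 0 0 0 0;0 -0.15 -0.03 0 0 0 0;0 -0.15 -0.03 0 0 0 0;0 -0.15 -0.03 0 0 0 0;0 -0.15 -0.03 0 0 0 0;0 0 0 0 0 0 0;0 0 0 0 0 0 0"
}}

```text
t: 11.38
eef_pos: [0.5791, 0.0774, 0.2398]
tool_rot: [-0.0, 1.0, 0.0, 0.001]
contact_force: [4.8, -3.0, 0.2]
gripper_width: -0.003
```

```bash
cat > spokes.py <<'E'
from station import bot
from h import *
H=np.array([.5702,.0135]);o=bot.get_obs();print(o['eef_pos'],o['contact_force'].round(1))
im=bot.read_camera("top")["img"][:,:,::-1]
v,u=np.nonzero(masks(im)['red']);P=np.array([plane("top",(a,b),.199)[:2] for a,b in zip(u,v)])-H
r=np.hypot(*P.T);a=np.degrees(np.arctan2(P[:,1],P[:,0]))%360;a=a[(r>.022)&(r<.054)]
for c in(102.3,223.6,342.1):
    d=(a-c+180)%360-180;d=d[abs(d)<25];print(c,"delta",d.mean().round(2),len(d))
E
python3 spokes.py
```

```text
[0.57907541 0.0773522  0.23984694] [ 4.8 -3.   0.2]
102.3 delta -0.34 26
223.6 delta -0.49 33
342.1 delta 0.0 25
```

The wheel is within 0.5° of one full turn. I back off (+x), go up, then travel to the key.

Request:
{"op": "move_arm", "data": {
  "commands": "0 0.5 0 0 0 0 0;0 1 0 0 0 0 0;0 1 0 0 0 0 0;0 0 0 -1.5 0 0 0;0 0 0 -2 0 0 0;0 0 0 -2.5 0 0 0;0 -0.8 2 0 0 0 0;0 -0.9 3.3 0 0 0 0;0 -0.9 3.3 0 0 0 0;0 -0.9 3.3 0 0 0 0;0 -0.9 3.3 0 0 0 0;0 -0.9 3.3 0 0 0 0"
}}

```text
t: 12.43
eef_pos: [0.5504, -0.1085, 0.2992]
tool_rot: [-0.0, 1.0, 0.001, -0.0]
contact_force: [0.4, -0.1, 0.4]
gripper_width: -0.001
```

Request:
{"op": "move_arm", "data": {
  "commands": "0 -0.9 3.3 0 0 0 0;0 -0.9 3.3 0 0 0 0;0 -0.9 3.3 0 0 0 0;0 -0.9 3.3 0 0 0 0;0 -0.9 3.3 0 0 0 0;0 -0.9 3.3 0 0 0 0;0 -0.9 3.3 1 0 0 0;0 -0.9 3.3 1 0 0 0;0 0 0 0 0 0 0"
}}

```text
t: 13.18
eef_pos: [0.4742, -0.3791, 0.2768]
tool_rot: [0.001, 1.0, -0.004, -0.002]
contact_force: [-0.8, -0.6, -1.0]
gripper_width: 0.001
```

```bash
python3 spokes.py; python3 - <<'E'
from station import bot
from h import *
o=bot.get_obs();c=bot.read_camera("wrist");im=c["img"][:,:,::-1];cv2.imwrite("pics/w2.png",im)
K,he=c['K'],c['hand_eye'];q=o['tool_rot'];from scipy.spatial.transform import Rotation as Ro
R=Ro.from_quat([*q[1:],q[0]]).as_matrix();p=o['eef_pos']
for a,cc,s in blobs(masks(im)['green']):
    d=(cc-[K[0,2],K[1,2]])/K[0,0];t=np.hypot(*d);ray_=np.array([*(d/t*np.sin(t)),np.cos(t)])
    w=R@he[:3,:3]@ray_;org=p+R@he[:3,3];print(a,cc,[(org+w*(z-org[2])/w[2]).round(4) for z in(.066,.072)])
E
```

```text
[ 0.47417419 -0.37909948  0.27683102] [-0.8 -0.6 -1. ]
102.3 delta -0.18 28
223.6 delta -0.35 32
342.1 delta -0.05 27
544 [264.1 161.8] [array([ 0.4803, -0.3881,  0.066 ]), array([ 0.4816, -0.3879,  0.072 ])]
177 [  8.9 216. ] [array([0.4024, 0.0446, 0.066 ]), array([0.4051, 0.0375, 0.072 ])]
432 [417.9 318.3] [array([ 0.1983, -0.6719,  0.066 ]), array([ 0.2045, -0.6669,  0.072 ])]
```

View pics/w2.png

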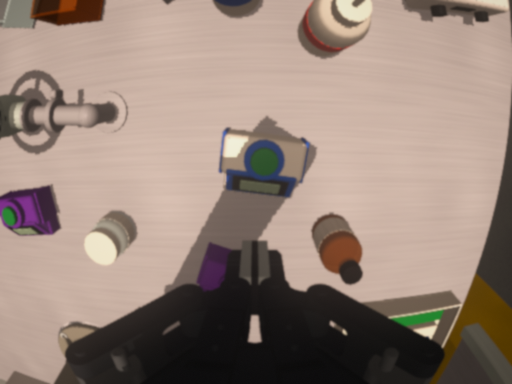

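Wrist view: the white/blue timer's green key at (264,162) is confirmed, and the purple look-alikes are elsewhere. The key is at about (0.482, −0.387), and the valve is unchanged. Descend above it.

Request:
{"op": "move_arm", "data": {
  "commands": "0 0.4 0.4 1 0 0 0;0 0.4 0.4 2 0 0 0;0 0 0 2.3 0 0 0;0 0 0 2.3 0 0 0;0 0 0 2.3 0 0 0;0 0 0 2.3 0 0 0;0 0 0 2.3 0 0 0;0 0 0 2 0 0 0;0 0 0 1.2 0 0 0;0 0 0 0.8 0 0 0;0 0 0 0 0 0 0;0 0 0 0 0 0 0"
}}

```text
t: 14.28
eef_pos: [0.4873, -0.3792, 0.0947]
tool_rot: [0.0, 1.0, 0.001, 0.0]
contact_force: [0.4, -0.4, -0.5]
gripper_width: 0.0
```

Request:
{"op": "move_arm", "data": {
  "commands": "0 -0.4 0.6 0 0 0 0;0 0 0 0 0 0 0;0 0 0 0.3 0 0 0;0 0 0 0.3 0 0 0;0 0 0 0.3 0 0 0;0 0 0 0.3 0 0 0;0 0 0 0.3 0 0 0;0 0 0 0 0 0 0"
}}

```text
t: 14.95
eef_pos: [0.4824, -0.3852, 0.0786]
tool_rot: [-0.0, 1.0, 0.001, -0.0]
contact_force: [-1.2, 0.7, 2.0]
gripper_width: 0.002
```

```bash
python3 - <<'E'
from station import bot
from h import *
print(bot.get_obs()['eef_pos'])
im=bot.read_camera("side")["img"][:,:,::-1];q=proj("side",[.482,-.387,.07])[0].astype(int);cv2.imwrite("pics/k1.png",cv2.resize(im[q[1]-50:q[1]+40,q[0]-50:q[0]+50],None,fx=5,fy=5,interpolation=cv2.INTER_CUBIC))
E
```

```text
[ 0.4824189  -0.38515225  0.07863644]
```

View pics/k1.png

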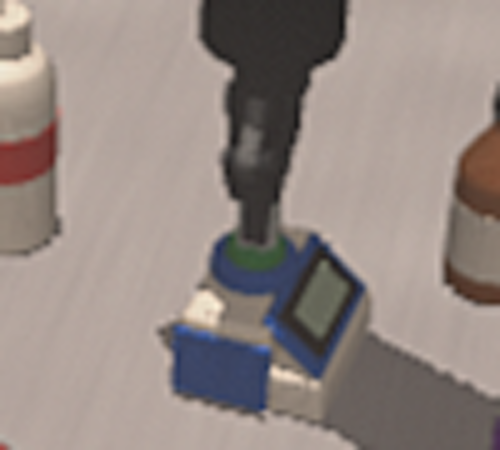

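Side crop: the fingertips stand centred on the green key at (258,250), just touching it (2 N). I press 1 mm at a time.

Request:
{"op": "move_arm", "data": {
  "commands": "0 0 0 0.1 0 0 0;0 0 0 0.1 0 0 0;0 0 0 0.1 0 0 0;0 0 0 0.1 0 0 0;0 0 0 0 0 0 0"
}}

```text
t: 15.42
eef_pos: [0.4825, -0.3853, 0.0753]
tool_rot: [-0.0, 1.0, 0.001, -0.0]
contact_force: [-1.5, 0.6, 2.8]
gripper_width: 0.002
```

Request:
{"op": "move_arm", "data": {
  "commands": "0 0 0 0.1 0 0 0;0 0 0 0.1 0 0 0;0 0 0 0.1 0 0 0;0 0 0 0 0 0 0"
}}

```text
t: 15.75
eef_pos: [0.4826, -0.3853, 0.0739]
tool_rot: [-0.0, 1.0, 0.0, 0.0]
contact_force: [-5.8, 5.5, 15.5]
gripper_width: -0.002
```

Request:
{"op": "move_arm", "data": {
  "commands": "0 0 0 0 0 0 0;0 0 0 -0.5 0 0 0;0 0 0 -1.5 0 0 0;0 0 0 -3 0 0 0;0 0 0 -3.5 0 0 0;0 0 0 -3.5 0 0 0;0 0 0 -3.5 0 0 0;0 0 0 -3 0 0 0;0 0 0 -1 0 0 0;0 0 0 0 0 0 0;0 0 0 0 0 0 0"
}}

```text
t: 16.67
eef_pos: [0.4823, -0.3855, 0.2666]
tool_rot: [0.0, 1.0, 0.0, -0.0]
contact_force: [-0.7, -0.7, -0.4]
gripper_width: -0.002
```

```bash
python3 spokes.py; python3 - <<'E'
from station import bot
from h import *
a=cv2.imread("top0_raw.png");b=bot.read_camera("top")["img"][:,:,::-1]
s=bot.read_camera("side")["img"][:,:,::-1]
print("green side",[(int(x),c.tolist()) for x,c,_ in blobs(masks(s)['green'])])
r=lambda i:cv2.resize(i[90:300,90:400],None,fx=1.25,fy=1.25)
s0=cv2.imread("side0_raw.png");r2=lambda i:cv2.resize(i,(388,291))
cv2.imwrite("pics/end.png",np.vstack([np.hstack([cv2.resize(r(a),(388,263)),cv2.resize(r(b),(388,263))]),np.hstack([r2(s0),r2(s)])]))
E
```

```text
[ 0.48234287 -0.38545082  0.26663233] [-0.7 -0.7 -0.4]
102.3 delta -0.56 28
223.6 delta -0.35 32
342.1 delta -0.46 25
green side [(307, [409.2, 156.1]), (30, [364.8, 198.4]), (176, [293.8, 303.3])]
```

View pics/end.png

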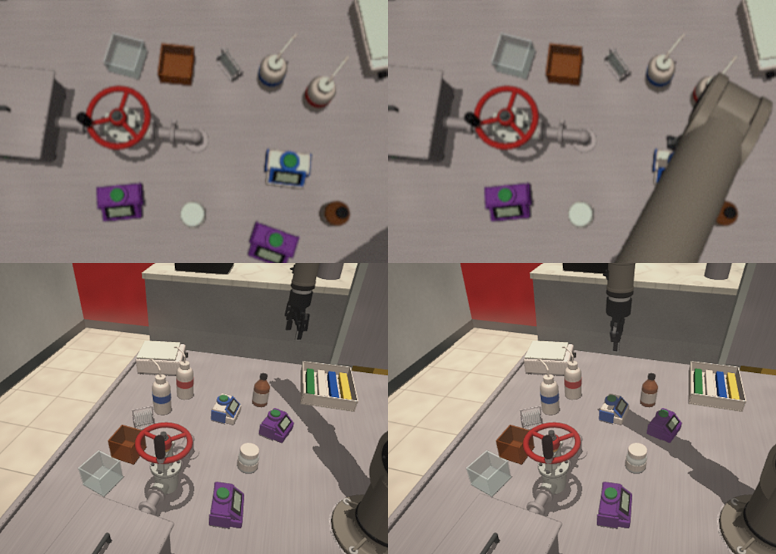

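Before (left) and after (right): the handle is back where it began and the loose things look undisturbed. The timer is in the arm's shadow, and the arm is clear of everything. Handing in.

```bash
python3 -c "
from station import bot
print(bot.hand_in())"
```

```text
the job is handed in; nothing more can be done
None
```

I opened the valve one full turn and pressed the timer's green key, then handed the job in at about 17 s of the 67 s allowed. No verdict was reported.

- **Valve:** I pushed the handle round anticlockwise with the shut fingertips. At the ends of the push moves the force read about 14 N at most; peaks in between were not recorded. The last spoke check put the wheel about 0.5° short of exactly one turn, against a tolerance of about 8.6°.
- **Start key:** I pressed the key on the white and blue timer straight down. After first contact the tool went down about 4.7 mm more and the force rose to about 15 N, so I take it that the key reached its stop. I judged the press from travel and force only.
- **Key up again:** This is not confirmed by camera. The arm's shadow fell on the timer, and the green mask did not find the key in the last side picture. The fingers were about 19 cm above it with no contact force.
- **Loose things:** Those visible look unmoved in the before and after pictures. I compared them by eye and did not measure them.

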